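Close up the two-piece marker target on the scanner turntable

TASK

Put together the calibration target on the scanning turntable: take the loose white marker panel that is as long as the one screwed to the turntable (not the shorter spare), and lay it flat with its straight end butted flush against the straight end of the fixed one, no gap and the sides in line. Then lay the aluminium scale bar flat on top, lengthwise down the middle of the two panels and centred over the joint, with the target still closed up. Leave everything else where it is.

Things in the scene. Friction and masses are not known exactly. Their poses are not given: they have to be found in the camera images.
- joint (a point): mid-point of the straight end face of the fixed panel, half-way up it (12 mm above the turntable deck). The fixed panel (white, 100 x 50 x 24 mm, screwed to the deck) runs from here along +x of this frame; x is level and square to the end face, z up. The loose panel goes on the empty deck on the -x side.
- deck (a point): centre of the top of the turntable, straight below the joint point: a black disc 280 mm across, top 30 mm above the desk, locked so that it does not turn. Same axes as the joint point. Its place and heading on the desk vary.
- panel_c (a point): centre, half-way up, of the loose white marker panel to be fitted: 100 long (x) x 50 wide (y) x 24 mm thick (z), about 0.2 kg, flat on the desk, dots up. Its +x end is straight (the joint end); the two corners of the -x end are cut off at 45 degrees, 16 mm each. Fitted, its x axis points the same way as that of the joint point.
- panel_edge (a point): mid-point of the straight (+x) end face of the loose panel, half-way up: 50 mm along +x from its centre. Same axes as the panel. Fitted, it coincides with the joint point.
- bar_c (a point): centre, half-way up, of the scale bar: plain aluminium, 120 mm long (x) x 20 mm wide (y) x 20 mm high (z), about 0.13 kg, a ringed dot near each end of its upper face, lying flat on the desk. It is symmetric end for end. Laid over the joint, this point is 22 mm above the joint point.
- spare_c (a point): centre, half-way up, of the spare panel, to be left alone: same white stock, width and thickness with cut corners, but only 70 mm long. Loose panel, spare and bar swap places from run to run.
- figure: white plaster figurine, 30 mm across and 50 mm high, standing on the turntable deck about 110 mm from the joint to the +y side; leave it. Origin at its foot.
- cap: grey lens cap, 36 mm across, 10 mm high, on the turntable deck about 112 mm from the joint to the -y side; leave it. Origin under its centre.
- roll: roll of paper markers, 44 mm across, 18 mm high, on the desk; leave it. Origin under its centre.
- lens: black camera lens standing on end, 56 mm across, 45 mm high; leave it. Origin under its centre.
- jar: closed jar, 54 mm across, 65 mm high; leave it. Origin under its centre.
- driver: screwdriver lying at the far side of the desk; leave it. Its x axis runs from handle to tip.
- mug: white mug, 76 mm across, 90 mm high, at the left; leave it. Origin under its centre.
Things that resemble listed ones, but are neither listed nor needed, are in the scene too. Of the things that look like the part that bears bar_c, the middle-sized one is meant.

How it is judged:
By the outcome, as a careful person would: the job done as asked, in the order asked, and still so for the second after the job is handed in, with the robot touching nothing.
It also fails if it takes over 61 s, if anything falls off the work surface, if the arm or the gripper's body presses on something with over 40 N, if the wrist force passes 120 N, or if a joint passes its speed limit or range.

ROBOT

A 7-joint arm with a two-finger parallel gripper is mounted at the origin on the work surface. World frame = base frame: x ahead of the robot, y to its left, z up, the work surface at z = 0. Lengths are in m, angles in rad, forces in N, time in s.
With the tool pointing down it reaches from about 0.4 to 0.85 m from the base axis. Payload 4.5 kg.
Tool frame: the origin (TCP) lies midway between the tips of the shut fingers; the grasp point (between the pads) lies 19 mm behind it; z points along the fingers, y is the direction in which the jaws open and shut (so a half turn about z gives the same grasp; the last joint's range is limited). The gripper opens to 88 mm and grips with 3 to 60 N. Pads are 18 mm wide; open, the fingers measure 123 mm over their backs; the gripper's body (75 mm by 187 mm) begins 45 mm behind the grasp point.
Start: joints at [1.296, 0.689, -0.195, 1.565, 0.157, 0.902, -0.215], TCP at [0.19, -0.595, 0.239] pointing down, gripper open.
Joint ranges: [-3.01, 3.01], [-0.46, 2.08], [-1.47, 1.51], [0.13, 2.56], [-1, 4.14], [0.04, 2.09], [-2.66, 2.66]. Speed limits (rad/s): [2.57, 2.57, 3.14, 3.14, 3.14, 3.14, 3.14].

INTERFACE

Orientations are given as a unit quaternion [x, y, z, w].
In Python, from plant import r gives the robot as it stands. The module is installed in compiled form; this text tells all that it offers.
- The arm moves only by the shell command python3 -m jog 'ROWS' [FORCE]. ROWS is JSON, a list of rows, each an object with "translation": the shift along the tool's x, y, z in units of 40 mm (1.0 is 40 mm), a list of three; "twist": the turn about the tool's z in units of 6 degrees (1.0 is 6 degrees); "claw": the opening in per cent of the stroke, from 0 (shut) to 100 (fully open). A call has 1 to 20 rows; each row shifts and turns the commanded pose from where the row before left it, along the tool's axes as they then stand; what a row does not reach is not made up. A row lasts 1/12 s, in which the tool goes at most 41.7 mm and 7.16 degrees, less where a joint would pass 70% of its speed; a pose out of reach is approached as far as the arm can. A call is refused whole if a number of a shift passes 1 or a number of a turn 1, either way. A call with a gripper value outside its range is refused whole. The fingers move at their own pace and stop on an object; FORCE is the grip in N (left out, the last holds). Time passes only in rows, so rows that do not move let the fingers close. It gives the time, the measured TCP pose, the force and the opening at its end, in the units of the state.
- r.get_state(): the state, without advancing time (a new reading comes with each control period).
- r.snapshot(name): name is "scene" or "top" or "wrist"; returns a dict with "img" (420x560x3 uint8, red, green, blue), "fx", "fy", "cx", "cy" (pixels), "origin" and "rotation" of the camera in the world; the wrist camera has in their place "T_tool_cam" (4x4, takes a point from camera to tool coordinates, whose origin is the TCP and whose axes are the flange's). Camera axes: x right, y up, looking along -z (the intrinsics and any distortion apply to the point x, -y, -z); pixel columns grow to the right and rows downward; lengths in m; the calibration is good to about 2 mm. A picture is of the moment at which its call begins: read the wrist's pose just before it. There is no depth.
- r.finish_job(): hands the job in, once; it reports no verdict.
Trained networks look in the newest picture that a camera, given by its name, has taken for a name from the list of things; names that differ only in an ending like _2 or _b are one class to them, and where a whole thing is asked for, a point or a joint stands for the part that bears it (a point fixed in the world has none). Each returns a list of dicts, best first, with "confidence" (0 to 1); they miss things now and then, are a little off and sometimes report something else, mostly with a low value. They report only what shows in the picture. A call takes as long as a camera call. They do not tell look-alikes from the thing itself.
- r.spot_in(label, camera): "rect" ([left, top, right, bottom] in pixels, round what is visible of it).
- r.spot_point(label, camera): "location" ([row, column] in pixels: a listed point, or the origin of a listed thing).
The state is a dict: "clock": time; "q": joint angles; "qd": joint speeds; "joint_torque": joint torques, N m; "tool_pos": TCP position; "eef_rot": TCP orientation; "contact_force": force on the tool from outside, world axes, zero at the start; "moment": the same for the moment, N m; "opening": opening from 0.0 (shut) to 1.0 (fully open).
Only numpy, scipy, OpenCV 4.12 (cv2) and the standard library are available. Lean on these libraries where they do the work, as an engineer would, in place of code of your own. Each camera call takes 0.05 s, during which the arm holds its last target. There are 200 camera calls.

## Working session

There is one attempt and no reset: what is moved stays moved. The work goes in short steps, Python scripts to look and compute and a shell command to move; the robot and the scene stay as the last step left them, time stands still between calls to the robot, and variables do not carry over. Pictures are saved under pics/ and viewed, about 8 in all and at most 12, crops included, and the job is handed in when it is done.

```bash
mkdir -p pics; cat > h.py <<'E'
import numpy as np, cv2
from plant import r
from scipy.spatial.transform import Rotation as R
def pose():
    s=r.get_state(); return np.array(s['tool_pos']),R.from_quat(s['eef_rot']).as_matrix(),s
def snap(name,file=None):
    p,Rt,s=pose(); d=r.snapshot(name)
    if 'T_tool_cam' in d:
        T=np.array(d['T_tool_cam']); o=p+Rt@T[:3,3]; C=Rt@T[:3,:3]
    else: o=np.array(d['origin']); C=np.array(d['rotation'])
    if file: cv2.imwrite('pics/'+file,d['img'][:,:,::-1])
    return dict(d=d,o=o,C=C,K=[d[k] for k in('fx','fy','cx','cy')],img=d['img'])
def ray(c,rc):
    fx,fy,cx,cy=c['K']; v=c['C']@np.array([(rc[1]-cx)/fx,-(rc[0]-cy)/fy,-1]); return v/np.linalg.norm(v)
def at(c,rc,z):
    v=ray(c,rc); return c['o']+v*(z-c['o'][2])/v[2]
def proj(c,P):
    q=c['C'].T@(np.array(P)-c['o']); fx,fy,cx,cy=c['K']; return np.array([cy-fy*q[1]/-q[2]*1.0, cx+fx*q[0]/-q[2]])
def tri(c1,a,c2,b):
    u,v=ray(c1,a),ray(c2,b); M=np.stack([u,-v],1); t=np.linalg.lstsq(M,c2['o']-c1['o'],rcond=None)[0]
    A=c1['o']+u*t[0];B=c2['o']+v*t[1]; return (A+B)/2,np.linalg.norm(A-B)
E
python3 - <<'E'
from h import *
cs={n:snap(n,n+'0.png') for n in('scene','top','wrist')}
for n,c in cs.items(): print(n,{k:(np.round(v,3).tolist() if not isinstance(v,(str,type(None))) else v) for k,v in c['d'].items() if k!='img'}, c['o'].round(3))
for l in ['joint','deck','panel_c','panel_edge','bar_c','spare_c','figure','cap','roll','lens','jar','driver','mug']:
    for n in ('top','scene'):
        print(l,n,[(round(x['confidence'],2),np.round(x['location']).tolist(),at(cs[n],x['location'],.012).round(3).tolist()) for x in r.spot_point(l,n)][:4])
print(r.get_state())
cv2.imwrite('pics/a.png',cv2.resize(cs['top']['img'][:,:,::-1],(800,600)))
E
```

```text
scene {'fx': 403.29, 'fy': 403.29, 'cx': 275.072, 'cy': 204.649, 'origin': [1.113, 0.475, 0.739], 'rotation': [0.181, 0.357, 0.829, 0.391]} [1.113 0.475 0.739]
top {'fx': 544.218, 'fy': 544.218, 'cx': 279.697, 'cy': 209.437, 'origin': [0.256, 0.027, 1.602], 'rotation': [-0.065, 0.07, 0.704, -0.703]} [0.256 0.027 1.602]
wrist {'fx': 361.852, 'fy': 361.852, 'cx': 280.267, 'cy': 208.959, 'T_tool_cam': [[-0.001, 0.958, 0.287, 0.075], [1.0, 0.001, 0.001, -0.001], [0.001, 0.287, -0.958, -0.146], [0.0, 0.0, 0.0, 1.0]]} [ 0.261 -0.571  0.384]Traceback (most recent call last):
  File "<stdin>", line 6, in <module>
  File "h.py", line 16, in at
    v=ray(c,rc); return c['o']+v*(z-c['o'][2])/v[2]
  File "h.py", line 14, in ray
    fx,fy,cx,cy=c['K']; v=c['C']@np.array([(rc[1]-cx)/fx,-(rc[0]-cy)/fy,-1]); return v/np.linalg.norm(v)
                          ~~~~~~^~~~~~~~~~~~~~~~~~~~~~~~~~~~~~~~~~~~~~~~~~~~
ValueError: matmul: Input operand 1 has a mismatch in its core dimension 0, with gufunc signature (n?,k),(k,m?)->(n?,m?) (size 3 is different from 4)
```

View pics/scene0.png

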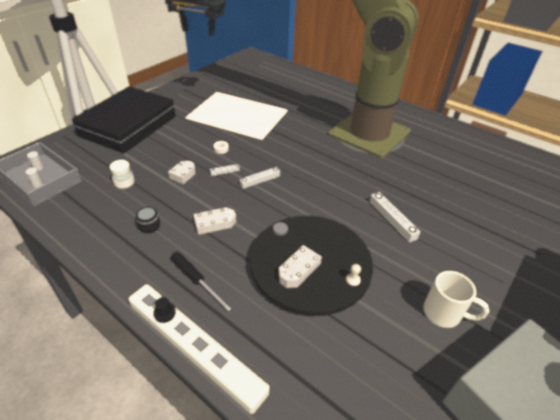

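The scene view shows the turntable at (310,262) with the fixed panel at (299,266). The long loose panel is at (215,220) and the short spare at (182,172). There are three bars: short (225,170), middle (260,178) and long (395,215). The camera rotation is a quaternion, so I'll fix that in the helper.

```bash
sed -i "s/C=np.array(d\['rotation'\])/C=R.from_quat(d['rotation']).as_matrix()/" h.py
python3 - <<'E'
from h import *
cs={n:snap(n,n+'1.png') for n in('scene','top')}
for l in ['joint','deck','panel_c','panel_edge','bar_c','spare_c','figure','cap','roll','lens','jar','driver','mug']:
    for n in ('top','scene'):
        print(l,n,[(round(x['confidence'],2),np.round(x['location']).tolist(),at(cs[n],x['location'],.042 if l in('joint','deck','figure','cap') else .012).round(3).tolist()) for x in r.spot_point(l,n)][:4])
print(r.get_state())
cv2.imwrite('pics/a.png',cv2.resize(cs['top']['img'][:,:,::-1],(800,600)))
E
```

```text
joint top [(0.8, [200.0, 224.0], [0.586, 0.18, 0.042])]
joint scene [(0.67, [255.0, 312.0], [0.595, 0.181, 0.042])]
deck top [(0.83, [200.0, 224.0], [0.586, 0.18, 0.042])]
deck scene [(0.91, [257.0, 310.0], [0.603, 0.18, 0.042]), (0.43, [309.0, 441.0], [0.543, 0.461, 0.042])]
panel_c top [(0.58, [182.0, 313.0], [0.648, -0.084, 0.012])]
panel_c scene [(0.59, [221.0, 213.0], [0.643, -0.088, 0.012])]
panel_edge top [(0.58, [173.0, 325.0], [0.676, -0.119, 0.012]), (0.33, [201.0, 187.0], [0.59, 0.293, 0.012])]
panel_edge scene [(0.65, [225.0, 198.0], [0.676, -0.107, 0.012]), (0.34, [284.0, 200.0], [0.797, 0.027, 0.012])]
bar_c top [(0.76, [251.0, 324.0], [0.439, -0.112, 0.012]), (0.56, [287.0, 196.0], [0.336, 0.259, 0.012]), (0.49, [238.0, 364.0], [0.478, -0.231, 0.012])]
bar_c scene [(0.93, [176.0, 258.0], [0.432, -0.119, 0.012]), (0.74, [170.0, 227.0], [0.469, -0.206, 0.012]), (0.72, [214.0, 394.0], [0.322, 0.252, 0.012])]
spare_c top [(0.9, [214.0, 386.0], [0.551, -0.298, 0.012])]
spare_c scene [(0.76, [170.0, 183.0], [0.552, -0.303, 0.012]), (0.36, [150.0, 220.0], [0.409, -0.295, 0.01
[... 1023 characters left out ...]
q': array([ 1.29582958,  0.68910627, -0.19459177,  1.5652927 ,  0.15730478,
        0.90249982, -0.21505495]), 'qd': array([-2.02428057e-03,  6.51434550e-05,  1.62308828e-03, -4.19406874e-04,
       -9.58171987e-04,  1.06100660e-03,  2.28538679e-04]), 'joint_torque': array([ 2.31734575e-04, -5.27479148e+01, -1.26701105e+00, -1.53741735e+01,
       -5.19403210e-02, -6.90771849e-04,  3.67043765e-05]), 'tool_pos': array([ 0.18995462, -0.59546228,  0.23874054]), 'eef_rot': array([9.88101683e-01, 1.53802024e-01, 7.82542744e-06, 3.79338170e-05]), 'contact_force': array([-0.0651905 ,  1.02602419,  1.04247648]), 'moment': array([ 0.02613395, -0.02699584,  0.02862997]), 'opening': 1.0018851478446915}
```

View pics/a.png

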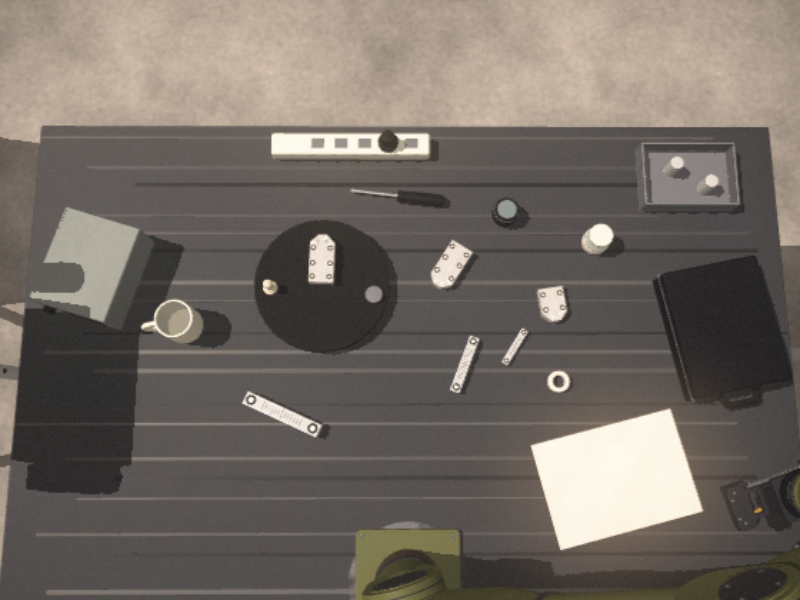

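The top view (800x600) shows the fixed panel at (321,259), with its straight end at (321,283) facing the robot and the cut end pointing away. The loose long panel is at (452,264). 

Things that could be taken for the ones I want:
- **Panel:** long loose panel (452,264), spare (552,303), fixed panel (321,259). I choose (452,264).
- **Bar:** long (284,414), middle (465,364), short (514,346). I choose (465,364).

I'll move over the loose panel and check it close up.

```bash
python3 -m jog '[{"translation":[0.82,-0.48,0.05],"twist":0,"claw":100},{"translation":[0.82,-0.48,0.05],"twist":0,"claw":100},{"translation":[0.82,-0.48,0.05],"twist":0,"claw":100},{"translation":[0.82,-0.48,0.05],"twist":0,"claw":100},{"translation":[0.82,-0.48,0.05],"twist":0,"claw":100},{"translation":[0.82,-0.48,0.05],"twist":0,"claw":100},{"translation":[0.82,-0.48,0.05],"twist":0,"claw":100},{"translation":[0.82,-0.48,0.05],"twist":0,"claw":100},{"translation":[0.82,-0.48,0.05],"twist":0,"claw":100},{"translation":[0.82,-0.48,0.05],"twist":0,"claw":100},{"translation":[0.82,-0.48,0.05],"twist":0,"claw":100},{"translation":[0.82,-0.48,0.05],"twist":0,"claw":100},{"translation":[0.82,-0.48,0.05],"twist":0,"claw":100},{"translation":[0.82,-0.48,0.05],"twist":0,"claw":100},{"translation":[0.82,-0.48,0.05],"twist":0,"claw":100},{"translation":[0.82,-0.48,0.05],"twist":0,"claw":100},{"translation":[0.82,-0.48,0.05],"twist":0,"claw":100},{"translation":[0.82,-0.48,0.05],"twist":0,"claw":100},{"translation":[0,0,0],"twist":0,"claw":100},{"translation":[0,0,0],"twist":0,"claw":100}]'
python3 - <<'E'
from h import *
w=snap('wrist','w1.png')
for l in ['panel_c','panel_edge','joint','bar_c','spare_c']:
    print(l,[(round(x['confidence'],2),np.round(x['location']).tolist(),at(w,x['location'],.042 if l in('joint','deck','figure','cap') else .012).round(3).tolist()) for x in r.spot_point(l,'wrist')][:4])
E
```

```text
clock: 3.27
tool_pos: [0.6486, -0.0832, 0.2022]
eef_rot: [0.988, 0.156, 0.0, -0.001]
contact_force: [0.3, -1.2, -0.6]
opening: 1.001
panel_c [(0.92, [199.0, 284.0], [0.634, -0.089, 0.012])]
panel_edge [(0.57, [165.0, 328.0], [0.678, -0.118, 0.012])]
joint []
bar_c [(0.84, [368.0, 346.0], [0.469, -0.216, 0.012]), (0.56, [372.0, 247.0], [0.431, -0.112, 0.012])]
spare_c []
```

View pics/w1.png

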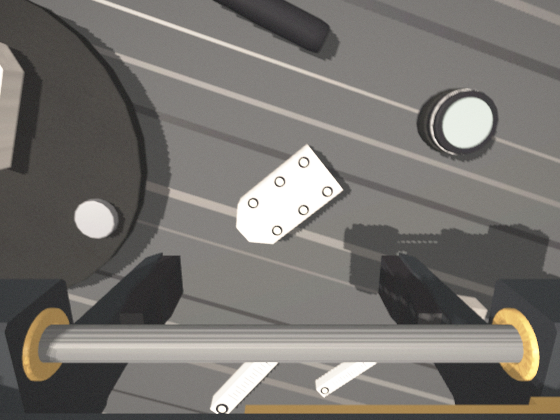

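The wrist view shows the long loose panel at (288,196). Its straight end is at the upper right (325,167) and the cut corners at the lower left (250,230), which is the choice I wanted. I'll fit its rectangle now.

```bash
cat >> h.py <<'E'
def rect(c,seed,z,thr=170):
    g=c['img'].min(2); m=(cv2.GaussianBlur(g,(3,3),0)>thr).astype(np.uint8)
    n,l,st,ce=cv2.connectedComponentsWithStats(m); ys,xs=np.nonzero(l)
    k=np.argmin((ys-seed[0])**2+(xs-seed[1])**2); lab=l[ys[k],xs[k]]
    cn=max(cv2.findContours((l==lab).astype(np.uint8),cv2.RETR_EXTERNAL,cv2.CHAIN_APPROX_NONE)[0],key=len)[:,0]
    P=np.array([at(c,(p[1],p[0]),z)[:2] for p in cn])*1000
    (x,y),(w,h),a=cv2.minAreaRect(P.astype(np.float32))
    if w<h: w,h,a=h,w,a+90
    a=(a+90)%180-90
    return x/1000,y/1000,w,h,a   # m, mm, deg (long-axis heading mod 180)
def show(c): 
    p,Rt,s=pose(); print('tcp',p.round(4),'head',round(np.degrees(np.arctan2(Rt[1,0],Rt[0,0])),2),'open',round(s['opening'],3),'F',np.round(s['contact_force'],1),'t',s['clock'])
E
python3 - <<'E'
from h import *
w=snap('wrist');show(w)
for t in (150,170,190,205): print(t,np.round(rect(w,(199,284),.024,t),4))
t=snap('top'); 
for th in (130,160): print('top',np.round(rect(t,(182,313),.024,th),4),'fixed',np.round(rect(t,(182,224),.054,th),4),'bar',np.round(rect(t,(254,326),.02,th),4))
b=[(x['confidence'],x['location']) for x in r.spot_point('panel_c','wrist')]
E
```

```text
tcp [ 0.6469 -0.0883  0.203 ] head 17.58 open 0.998 F [-0.6  0.1 -0.6] t 3.6167
150 [ 6.251000e-01 -6.830000e-02  1.538242e+02  8.015860e+01 -5.383300e+01]
170 [ 6.248000e-01 -6.890000e-02  1.519573e+02  7.907990e+01 -5.331220e+01]
190 [ 6.348000e-01 -8.680000e-02  1.006519e+02  5.298910e+01 -3.270210e+01]
205 [ 6.34900e-01 -8.68000e-02  1.00273e+02  5.25588e+01 -3.25622e+01]
top [ 6.35200e-01 -7.02000e-02  8.60699e+01  4.16436e+01 -7.76250e+00] fixed [ 0.643   0.1782 99.7932 49.6926  0.8263] bar [ 6.36200e-01 -7.04000e-02  8.62881e+01  4.17491e+01 -7.76250e+00]
top [ 6.33600e-01 -6.93000e-02  7.99647e+01  3.86894e+01 -8.19900e-01] fixed [ 0.6431  0.1776 99.7604 48.6967 -1.9294] bar [ 6.34500e-01 -6.96000e-02  8.01675e+01  3.87874e+01 -8.19900e-01]
```

Panel centre is (0.635,-0.087) with heading -32.6° and size 100x52, which fits the description. I'll twist, centre and descend partway, then check from closer.

```bash
python3 -m jog '[{"translation":[0,0,0.2],"twist":0.93,"claw":100},{"translation":[0,0,0.3],"twist":0.93,"claw":100},{"translation":[0,0,0.3],"twist":0.93,"claw":100},{"translation":[0,0,0.3],"twist":0.93,"claw":100},{"translation":[0,0,0.3],"twist":0.93,"claw":100},{"translation":[0,0,0.3],"twist":0.93,"claw":100},{"translation":[0,0,0.3],"twist":0.93,"claw":100},{"translation":[0,0,0.3],"twist":0.93,"claw":100},{"translation":[-0.27,0.13,0],"twist":0.93,"claw":100},{"translation":[0,0,0],"twist":0,"claw":100},{"translation":[0,0,0],"twist":0,"claw":100},{"translation":[0,0,0],"twist":0,"claw":100}]' 25
python3 - <<'E'
from h import *
w=snap('wrist','w2.png');show(w)
q=proj(w,(.635,-.087,.024)); print(q)
for z in (.018,.024,.03):
  for t in (190,205): print(z,t,np.round(rect(w,q,z,t),4))
E
```

```text
clock: 4.72
tool_pos: [0.6364, -0.0867, 0.1114]
eef_rot: [0.96, -0.279, 0.001, -0.0]
contact_force: [-0.5, -0.1, 0.9]
opening: 1.002
tcp [ 0.6365 -0.0866  0.1114] head -32.42 open 0.996 F [ 0.3 -0.3 -0.3] t 4.7667
[215.52803759 283.91816744]
0.018 190 [ 6.330000e-01 -8.700000e-02  1.030069e+02  5.181090e+01 -3.255270e+01]
0.018 205 [ 6.330000e-01 -8.710000e-02  1.030075e+02  5.149230e+01 -3.256960e+01]
0.024 190 [ 6.347000e-01 -8.800000e-02  1.004249e+02  5.051220e+01 -3.255270e+01]
0.024 205 [ 6.346000e-01 -8.800000e-02  1.004255e+02  5.020160e+01 -3.256970e+01]
0.03 190 [ 6.36300e-01 -8.89000e-02  9.78429e+01  4.92135e+01 -3.25527e+01]
0.03 205 [ 6.36300e-01 -8.90000e-02  9.78435e+01  4.89109e+01 -3.25697e+01]
```

View pics/w2.png

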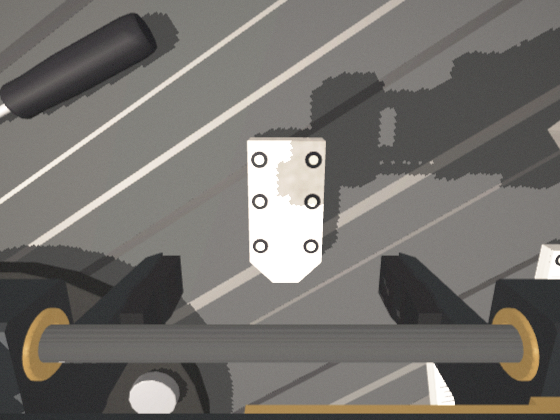

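The close view confirms it: straight end on top at row 138, cut corners at the bottom near row 280, six dots, centred near (285,210). I'll descend and grip.

```bash
python3 -m jog '[{"translation":[-0.02,0.05,0.5],"twist":0,"claw":100},{"translation":[0,0,0.7],"twist":0,"claw":100},{"translation":[0,0,0.7],"twist":0,"claw":100},{"translation":[0,0,0.5],"twist":0,"claw":80},{"translation":[0,0,0.2],"twist":0,"claw":70},{"translation":[0,0,0.1],"twist":0,"claw":60},{"translation":[0,0,0],"twist":0,"claw":50},{"translation":[0,0,0],"twist":0,"claw":40},{"translation":[0,0,0],"twist":0,"claw":40},{"translation":[0,0,0],"twist":0,"claw":40},{"translation":[0,0,0],"twist":0,"claw":40}]' 25
```

```text
clock: 5.68
tool_pos: [0.6348, -0.0882, 0.0042]
eef_rot: [0.96, -0.28, 0.001, -0.0]
contact_force: [-1.0, 0.1, 5.7]
opening: 0.564
```

```bash
python3 -m jog '[{"translation":[0,0,-0.2],"twist":0,"claw":40},{"translation":[0,0,-0.5],"twist":0,"claw":40},{"translation":[0,0,-0.5],"twist":-0.9,"claw":40},{"translation":[0,0,-0.5],"twist":-0.9,"claw":40},{"translation":[0,0,-0.5],"twist":-0.9,"claw":40},{"translation":[0,0,-0.5],"twist":-0.9,"claw":40},{"translation":[0,0,-0.2],"twist":-0.9,"claw":40},{"translation":[0,0,0],"twist":-0.9,"claw":40},{"translation":[-0.32,-0.83,0],"twist":0,"claw":40},{"translation":[-0.32,-0.83,0],"twist":0,"claw":40},{"translation":[-0.32,-0.83,0],"twist":0,"claw":40},{"translation":[-0.32,-0.83,0],"twist":0,"claw":40},{"translation":[-0.32,-0.83,0],"twist":0,"claw":40},{"translation":[-0.32,-0.83,0],"twist":0,"claw":40},{"translation":[-0.32,-0.83,0],"twist":0,"claw":40},{"translation":[-0.32,-0.83,0],"twist":0,"claw":40},{"translation":[0,0,0],"twist":0,"claw":40},{"translation":[0,0,0],"twist":0,"claw":40},{"translation":[0,0,0],"twist":0,"claw":40}]' 40
python3 - <<'E'
from h import *
w=snap('wrist','w3.png');show(w)
q=proj(w,(.643,.178,.054)); print(q)
for t in (130,150,170,190): print(t,np.round(rect(w,q,.054,t),4))
for l in ('joint','panel_edge','panel_c'): print(l,[(x['confidence'],x['location'],at(w,x['location'],.042)) for x in r.spot_point(l,'wrist')])
E
```

```text
clock: 7.27
tool_pos: [0.5317, 0.1777, 0.119]
eef_rot: [1.0, -0.001, 0.0, 0.0]
contact_force: [0.5, -0.6, -2.1]
opening: 0.563
tcp [0.5322 0.1767 0.119 ] head -0.21 open 0.563 F [-0.4 -0.5 -2.2] t 7.3167
[ 27.42538174 281.82749297]
130 [ 0.6245  0.177  63.9221 50.267  -1.4563]
150 [ 0.6246  0.1771 63.7989 50.0023 -1.4367]
170 [ 0.6247  0.177  63.5193 49.6834 -1.3501]
190 [ 0.6248  0.177  63.3989 49.2603 -1.4614]
joint [(0.97, [123.3, 285.4], array([0.59286168, 0.17588838, 0.042     ]))]
panel_edge [(0.8, [165.6, 282.5], array([0.56727321, 0.17765869, 0.042     ]))]
panel_c [(0.71, [279.2, 280.2], array([0.48912815, 0.17931774, 0.042     ]))]
```

View pics/w3.png

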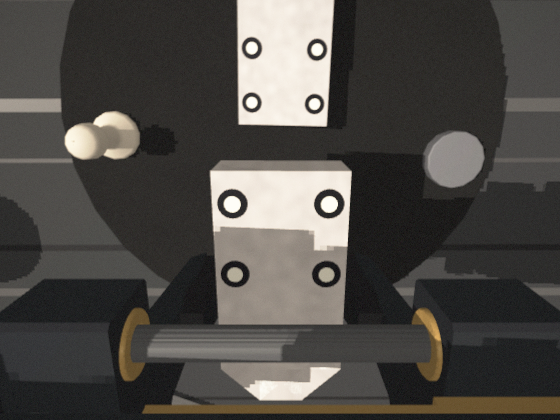

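The held panel (straight edge at row 165, columns 211–351) faces the fixed panel's end (row 124, columns 238–328), and their dots line up. The figure (115,135) and cap (455,158) are clear. I'll lower to about 5 mm above the deck and compare the two panels at nearly the same height.

```bash
python3 -m jog '[{"translation":[0,-0.04,0.3],"twist":0.2,"claw":40},{"translation":[0,0,0.5],"twist":0,"claw":40},{"translation":[0,0,0.5],"twist":0,"claw":40},{"translation":[0,0,0.5],"twist":0,"claw":40},{"translation":[0,0,0.2],"twist":0,"claw":40},{"translation":[0,0,0],"twist":0,"claw":40},{"translation":[0,0,0],"twist":0,"claw":40},{"translation":[0,0,0],"twist":0,"claw":40}]'
cat >> h.py <<'E'
def edges(c,rows,z,c0,win=90):
    # left/right edge lines of bright strip about column c0, on plane z -> (fit y=a*x+b) each
    g=cv2.GaussianBlur(c['img'],(3,3),0).astype(float).mean(2); L=[];Rr=[]
    for i in rows:
        d=np.diff(g[i]); 
        a=np.argmax(d[c0-win:c0-20])+c0-win; b=np.argmin(d[c0+20:c0+win])+c0+20
        L.append(at(c,(i,a+.5),z)[:2]); Rr.append(at(c,(i,b+.5),z)[:2])
    out=[]
    for P in (np.array(L),np.array(Rr)):
        k=np.polyfit(P[:,0],P[:,1],1); res=P[:,1]-np.polyval(k,P[:,0]); ok=abs(res-np.median(res))<.0015
        k=np.polyfit(P[ok,0],P[ok,1],1); out.append((k,ok.sum()))
    return out
E
python3 - <<'E'
from h import *
w=snap('wrist','w4.png');show(w)
np.save('w4.npy',w['img'])
p=pose()[0]
for x in (.60,.5928,.582,.56): print(x,proj(w,(x,.1778,.054)),proj(w,(x,.1778,p[2]+.02)))
print(np.round(rect(w,proj(w,(.62,.178,.054)),.054,150),4))
for l in ('joint','panel_edge','panel_c'): print(l,[(x['confidence'],x['location'],at(w,x['location'],.042)) for x in r.spot_point(l,'wrist')])
E
```

```text
clock: 8.13
tool_pos: [0.5326, 0.1797, 0.0394]
eef_rot: [1.0, -0.012, 0.001, -0.0]
contact_force: [1.1, -0.2, -1.5]
opening: 0.559
tcp [0.5327 0.1798 0.0397] head -1.35 open 0.565 F [ 0.3 -0.2 -1.6] t 8.1833
0.6 [120.4314064  284.89690325] [121.28603166 285.08280285]
0.5928 [141.05848588 285.32359928] [142.79670688 285.52499785]
0.582 [170.80284247 285.9388972 ] [173.76223311 286.16155625]
0.56 [227.31705049 287.10796179] [232.42490566 287.36748495]
[ 0.6153  0.1776 49.884  45.0457 88.5567]
joint [(0.92, [136.1, 286.5], array([0.59344175, 0.17718051, 0.042     ]))]
panel_edge [(0.97, [165.5, 280.3], array([0.58195252, 0.17988567, 0.042     ])), (0.17, [135.9, 285.7], array([0.59352625, 0.17749087, 0.042     ]))]
panel_c [(0.78, [283.0, 280.5], array([0.52984556, 0.18109494, 0.042     ]))]
```

View pics/w4.png

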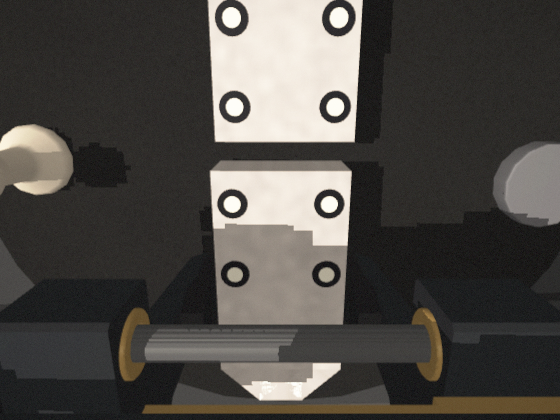

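The gap is visible at rows 142–165. The fixed panel's end is centred at column 285 and the held panel's at column 281, so a lateral shift of 1–2 mm is needed. I'll compute it.

```bash
python3 - <<'E'
from h import *
w=snap('wrist');show(w); p=pose()[0]
for n,rows,z in (('fix',range(35,138),.054),('held',range(174,222),p[2]-.0042+.024)):
    (l,a),(r_,b)=edges(w,rows,z,283)
    for x in (.5928,.582,.56): print(n,x,'L %.4f R %.4f mid %.4f'%(np.polyval(l,x),np.polyval(r_,x),(np.polyval(l,x)+np.polyval(r_,x))/2))
    print(n,'ang',np.degrees(np.arctan([l[0],r_[0]])),a,b)
g=cv2.GaussianBlur(w['img'],(3,3),0).astype(float).mean(2)
for z,lo,hi,s in ((.054,120,155,-1),(p[2]+.0198,155,185,1)):
    E=[]
    for c in (225,245,285,320,340):
        d=np.diff(g[lo:hi,c])*s; i=lo+np.argmax(d)+.5; E.append((i,at(w,(i,c),z)[0].round(4)))
    print(z,E)
E
```

```text
tcp [0.5323 0.1799 0.0395] head -1.33 open 0.566 F [-0.3  1.  -2.3] t 8.3833
fix 0.5928 L 0.2032 R 0.1531 mid 0.1781
fix 0.582 L 0.2035 R 0.1533 mid 0.1784
fix 0.56 L 0.2041 R 0.1539 mid 0.1790
fix ang [-1.51178426 -1.38287329] 96 97
held 0.5928 L 0.2049 R 0.1547 mid 0.1798
held 0.582 L 0.2052 R 0.1550 mid 0.1801
held 0.56 L 0.2058 R 0.1556 mid 0.1807
held ang [-1.53349681 -1.55966149] 38 43
0.054 [(np.float64(141.5), np.float64(0.5931)), (np.float64(141.5), np.float64(0.5929)), (np.float64(141.5), np.float64(0.5925)), (np.float64(141.5), np.float64(0.5922)), (np.float64(141.5), np.float64(0.5921))]
0.05926127407898309 [(np.float64(170.5), np.float64(0.5835)), (np.float64(170.5), np.float64(0.5833)), (np.float64(170.5), np.float64(0.583)), (np.float64(170.5), np.float64(0.5827)), (np.float64(170.5), np.float64(0.5825))]
```

```bash
python3 -m jog '[{"translation":[0,0.043,0.06],"twist":0,"claw":40},{"translation":[0,0,0.05],"twist":0,"claw":40},{"translation":[0.08,0,0.02],"twist":0,"claw":40},{"translation":[0.08,0,0],"twist":0,"claw":40},{"translation":[0.05,0,0],"twist":0,"claw":40},{"translation":[0.03,0,0],"twist":0,"claw":40},{"translation":[0.02,0,0],"twist":0,"claw":40},{"translation":[0,0,0],"twist":0,"claw":40},{"translation":[0,0,0],"twist":0,"claw":40}]'
python3 - <<'E'
from h import *
w=snap('wrist','w5.png');show(w)
for n,rows in (('fix',range(60,150)),('held',range(178,222))):
    (l,a),(r_,b)=edges(w,rows,.054,283)
    for x in (.593,): print(n,x,'L %.4f R %.4f mid %.4f'%(np.polyval(l,x),np.polyval(r_,x),(np.polyval(l,x)+np.polyval(r_,x))/2))
    print(n,'ang',np.degrees(np.arctan([l[0],r_[0]])),a,b)
E
```

```text
clock: 9.13
tool_pos: [0.5376, 0.1774, 0.0342]
eef_rot: [1.0, -0.011, -0.004, 0.001]
contact_force: [-10.3, -1.6, 14.0]
opening: 0.564
tcp [0.5376 0.1774 0.0342] head -1.25 open 0.562 F [-9.7 -0.9 13.8] t 9.1833
fix 0.593 L 0.2032 R 0.1531 mid 0.1781
fix ang [-1.43617997 -1.45686227] 82 83
held 0.593 L 0.2026 R 0.1526 mid 0.1776
held ang [-1.53558646 -1.35964123] 35 41
```

View pics/w5.png

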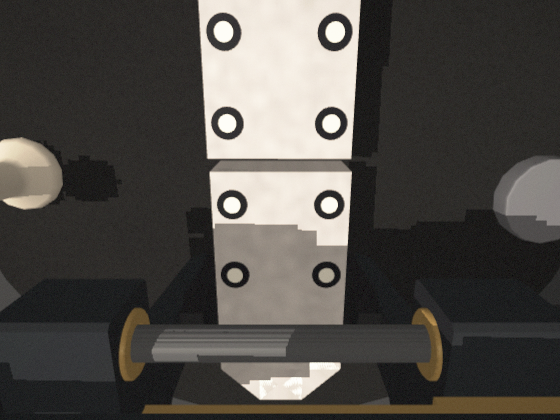

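The panels are lined up within 0.5 mm. About a 4 mm gap remains (rows 158–171), held by friction because I'm pressing down with 14 N. I'll relieve the vertical force and push on.

```bash
python3 -m jog '[{"translation":[0,-0.012,-0.03],"twist":0,"claw":40},{"translation":[0.03,0,0],"twist":0,"claw":40},{"translation":[0.03,0,0],"twist":0,"claw":40},{"translation":[0.03,0,0],"twist":0,"claw":40},{"translation":[0.02,0,0],"twist":0,"claw":40},{"translation":[0,0,0],"twist":0,"claw":40},{"translation":[0,0,0],"twist":0,"claw":40}]'
python3 - <<'E'
from h import *
w=snap('wrist','w6.png');show(w)
for n,rows in (('fix',range(60,150)),('held',range(180,222))):
    (l,a),(r_,b)=edges(w,rows,.054,283)
    for x in (.593,): print(n,x,'L %.4f R %.4f mid %.4f'%(np.polyval(l,x),np.polyval(r_,x),(np.polyval(l,x)+np.polyval(r_,x))/2))
    print(n,'ang',np.degrees(np.arctan([l[0],r_[0]])),a,b)
g=w['img'].astype(float).mean(2)
for c in (225,285,335): print(c,g[150:180,c].astype(int))
E
```

```text
clock: 9.77
tool_pos: [0.5422, 0.1782, 0.0342]
eef_rot: [1.0, -0.011, -0.004, 0.001]
contact_force: [-9.9, 0.1, 6.0]
opening: 0.562
tcp [0.5422 0.1782 0.0342] head -1.29 open 0.561 F [-10.4   0.9   6.4] t 9.8167
fix 0.593 L 0.2032 R 0.1531 mid 0.1781
fix ang [-1.49193922 -1.45612186] 81 85
held 0.593 L 0.2035 R 0.1533 mid 0.1784
held ang [-1.6307263  -1.51807032] 31 34
225 [ 52  48 183 233 234 235 233 233 233 231 231 232 233 232 233 232 233 231
 231 230 231 231 232 232 232 232 232 233 233 233]
285 [233 233 233 232 232 230 231 233 233 234 235 237 236 237 238 238 236 237
 236 235 236 234 232 230 233 232 234 234 235 235]
335 [ 44  42  52 194 237 237 236 237 237 238 237 237 238 238 236 236 236 236
 236 236 236 234 233 231 229 229 230 229 230 232]
```

The gap has closed: there is no dark line at the joint, the side offset is 0.3 mm and the angle difference about 0.1°. I'll release, lift and verify.

```bash
python3 -m jog '[{"translation":[0,0,0],"twist":0,"claw":62},{"translation":[0,0,0],"twist":0,"claw":66},{"translation":[0,0,0],"twist":0,"claw":72},{"translation":[0,0,0],"twist":0,"claw":75},{"translation":[0,0,-0.2],"twist":0,"claw":75},{"translation":[0,0,-0.5],"twist":0,"claw":75},{"translation":[0,0,-0.7],"twist":0,"claw":75},{"translation":[0,0,-0.7],"twist":0,"claw":75},{"translation":[0,0,-0.6],"twist":0,"claw":75},{"translation":[0,0,0],"twist":0,"claw":75},{"translation":[0,0,0],"twist":0,"claw":75}]'
python3 - <<'E'
from h import *
w=snap('wrist','w7.png');show(w)
print(proj(w,(.593,.178,.054)),proj(w,(.62,.178,.054)),proj(w,(.55,.178,.054)))
r0=int(proj(w,(.593,.178,.054))[0])
for n,rows in (('fix',range(max(5,r0-80),r0-10)),('loose',range(r0+10,r0+80))):
    (l,a),(r_,b)=edges(w,rows,.054,int(proj(w,(.593,.178,.054))[1]))
    for x in (.593,): print(n,x,'L %.4f R %.4f mid %.4f'%(np.polyval(l,x),np.polyval(r_,x),(np.polyval(l,x)+np.polyval(r_,x))/2))
    print(n,'ang',np.degrees(np.arctan([l[0],r_[0]])),a,b)
E
```

```text
clock: 10.73
tool_pos: [0.5479, 0.1783, 0.1445]
eef_rot: [1.0, -0.012, 0.002, -0.001]
contact_force: [-0.7, -0.5, 0.2]
opening: 0.752
tcp [0.5468 0.1781 0.1432] head -1.33 open 0.752 F [0.5 0.4 0.6] t 10.7833
[147.77191385 281.60427974] [104.52222311 280.59635454] [211.12698854 283.0807568 ]
fix 0.593 L 0.2032 R 0.1531 mid 0.1781
fix ang [-1.32824565 -1.5629309 ] 60 64
loose 0.593 L 0.2035 R 0.1533 mid 0.1784
loose ang [-1.37530625 -1.39420236] 60 55
```

View pics/w7.png

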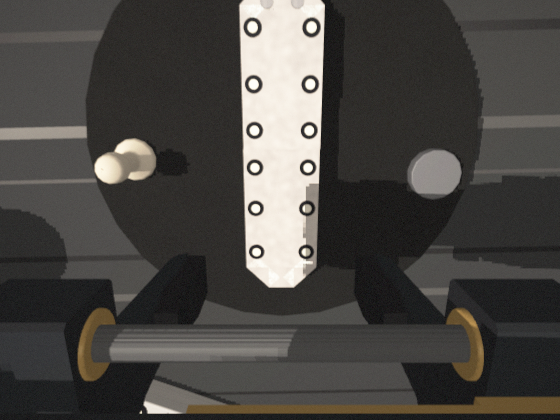

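The panels are closed up: a continuous strip with the joint near row 148, 0.3 mm offset and matching angles. Now to the middle-sized bar.

```bash
python3 -m jog '[{"translation":[-0.32,0.92,0],"twist":0,"claw":75},{"translation":[-0.32,0.92,0],"twist":0,"claw":75},{"translation":[-0.32,0.92,0],"twist":0,"claw":75},{"translation":[-0.32,0.92,0],"twist":0,"claw":75},{"translation":[-0.32,0.92,0],"twist":0,"claw":75},{"translation":[-0.32,0.92,0],"twist":0,"claw":75},{"translation":[-0.32,0.92,0],"twist":0,"claw":75},{"translation":[-0.32,0.92,0],"twist":0,"claw":75},{"translation":[0,0,0],"twist":1,"claw":75},{"translation":[0,0,0],"twist":1,"claw":75},{"translation":[0,0,0],"twist":1,"claw":75},{"translation":[0,0,0],"twist":0,"claw":75},{"translation":[0,0,0],"twist":0,"claw":75}]'
python3 - <<'E'
from h import *
w=snap('wrist','w8.png');show(w)
for l in ('bar_c',): L=[(x['confidence'],x['location'],at(w,x['location'],.01)) for x in r.spot_point(l,'wrist')]; print(L)
for _,q,_ in L:
    for t in (130,160,190): print(np.round(q),t,np.round(rect(w,q,.02,t),4))
E
```

```text
clock: 11.87
tool_pos: [0.4368, -0.1137, 0.1419]
eef_rot: [0.986, -0.166, -0.001, 0.0]
contact_force: [-0.2, 0.1, -0.3]
opening: 0.747
tcp [ 0.437  -0.1136  0.1421] head -19.13 open 0.749 F [ 0.3  0.4 -1.1] t 11.9167
[(0.88, [116.7, 402.5], array([ 0.46585087, -0.21869531,  0.01      ])), (0.73, [203.8, 288.4], array([ 0.4299975 , -0.11671336,  0.01      ]))]
[117. 402.] 130 [  0.4681  -0.2168  81.8681  18.9096 -32.0896]
[117. 402.] 160 [  0.468   -0.217   80.7152  17.564  -32.4578]
[117. 402.] 190 [  0.468   -0.2171  80.003   16.8652 -32.472 ]
[204. 288.] 130 [ 4.640000e-01 -1.670000e-02  2.345475e+02  1.228745e+02  7.077470e+01]
[204. 288.] 160 [ 4.643000e-01 -1.720000e-02  2.329759e+02  1.206569e+02  7.038480e+01]
[204. 288.] 190 [ 4.672000e-01 -2.050000e-02  2.263075e+02  1.204167e+02  6.810850e+01]
```

View pics/w8.png

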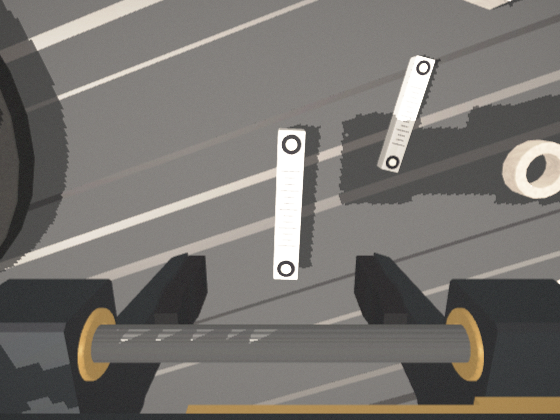

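The target bar runs from about (292,129) to (286,278), with ringed dots at (291,144) and (286,268). The short bar at (408,112) measured 80 mm. The target's outline merges with a desk stripe, so I'll measure it by its ends and dots instead.

```bash
python3 - <<'E'
from h import *
w=snap('wrist');show(w)
for t in (215,225,235,240): print(t,np.round(rect(w,(180,290),.02,t),4))
A=at(w,(144.3,291.3),.02);B=at(w,(268.5,286),.02)
print('rings mid',(A+B)/2,'sep',np.linalg.norm(A-B),'head',np.degrees(np.arctan2(*(A-B)[1::-1])))
A=at(w,(129.3,292.5),.02);B=at(w,(278.5,285.7),.02)
print('ends mid',(A+B)/2,'len',np.linalg.norm(A-B),'head',np.degrees(np.arctan2(*(A-B)[1::-1])))
t=snap('top');s=snap('scene')
a=[x['location'] for x in r.spot_point('bar_c','top')];b=[x['location'] for x in r.spot_point('bar_c','scene')]
for i in a:
  for j in b:
    P,e=tri(t,i,s,j)
    if e<.01: print('tri',P.round(3),round(e,4))
E
```

```text
tcp [ 0.4373 -0.1135  0.1424] head -19.18 open 0.751 F [ 0.6 -0.1  0.4] t 12.0167
215 [ 4.290000e-01 -1.155000e-01  1.198496e+02  1.970690e+01 -2.128320e+01]
225 [ 4.291000e-01 -1.156000e-01  1.193348e+02  1.933910e+01 -2.123730e+01]
235 [ 4.290000e-01 -1.157000e-01  1.186505e+02  1.880700e+01 -2.128590e+01]
240 [ 4.290000e-01 -1.157000e-01  1.185992e+02  1.863210e+01 -2.129820e+01]
rings mid [ 0.42864972 -0.11579225  0.02      ] sep 0.1002326319711631 head -21.17778219110762
ends mid [ 0.42938807 -0.11635174  0.02      ] len 0.12006056910761216 head -21.32188112441982
```

The bar is 120 x 20 mm at (0.429,-0.1156) with heading -21.25°. Descending to grasp.

```bash
python3 -m jog '[{"translation":[0,0,0.3],"twist":0.35,"claw":75},{"translation":[-0.175,0.125,0.6],"twist":0,"claw":75},{"translation":[0,0,0.8],"twist":0,"claw":75},{"translation":[0,0,0.8],"twist":0,"claw":75},{"translation":[0,0,0.6],"twist":0,"claw":75},{"translation":[0,0,0.25],"twist":0,"claw":60},{"translation":[0,0,0.13],"twist":0,"claw":50},{"translation":[0,0,0],"twist":0,"claw":40},{"translation":[0,0,0],"twist":0,"claw":30},{"translation":[0,0,0],"twist":0,"claw":20},{"translation":[0,0,0],"twist":0,"claw":10},{"translation":[0,0,0],"twist":0,"claw":10},{"translation":[0,0,0],"twist":0,"claw":10}]' 30
```

```text
clock: 13.3
tool_pos: [0.4396, -0.1192, 0.0132]
eef_rot: [0.982, -0.186, -0.01, -0.001]
contact_force: [0.0, -0.8, 6.6]
opening: 0.221
```

```bash
python3 - <<'E'
from h import *
w=snap('wrist','w9.png');show(w);p,Rt,s=pose();print(s['q'].round(3),s['joint_torque'].round(1));print(Rt.round(4))
for t in (215,235): print(np.round(rect(w,proj(w,(.45,-.125,.02)),.02,t),4))
E
```

```text
tcp [ 0.4397 -0.1192  0.0132] head -21.44 open 0.219 F [-1.6 -0.4  7.3] t 13.35
[ 0.161  0.93   0.005  2.188 -0.131  0.044 -1.65 ] [ -0.4 -44.5   0.9  -0.7  -0.1  -0.1  -0.1]
[[ 0.9306 -0.3655 -0.0192]
 [-0.3655 -0.9308  0.0047]
 [-0.0196  0.0027 -0.9998]]
[  0.4532  -0.123   69.8665  19.4134 -21.7733]
[  0.4759  -0.1316   6.9514   6.7174 -21.5386]
```

View pics/w9.png

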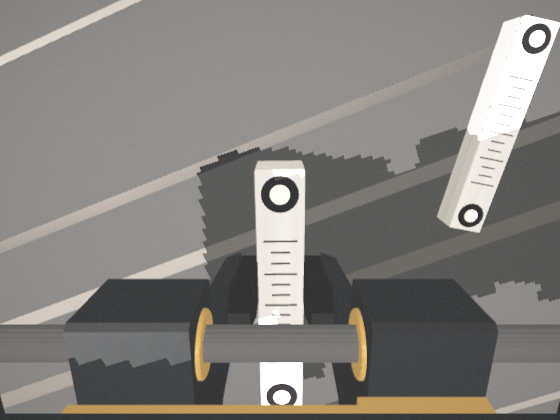

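Joint 6 is at its lower limit here, so the tool stopped about 10 mm high and slightly tilted. The grip only catches the top of the bar. The mend is to carry the bar outward into open desk, set it down and regrasp it properly.

```bash
python3 -m jog '[{"translation":[0,0,-0.2],"twist":0,"claw":10},{"translation":[0,0,-0.2],"twist":0,"claw":10},{"translation":[0.2,-0.25,0],"twist":0,"claw":10},{"translation":[0.45,-0.5,0],"twist":0,"claw":10},{"translation":[0.45,-0.5,0],"twist":0,"claw":10},{"translation":[0,0,0],"twist":0,"claw":10},{"translation":[0,0,0],"twist":0,"claw":10}]'
```

```text
clock: 13.93
tool_pos: [0.5009, -0.087, 0.028]
eef_rot: [0.983, -0.185, -0.009, -0.001]
contact_force: [-0.3, 1.1, -2.4]
opening: 0.219
```

The bar is held and flat. The 1° tilt of the command persists, but the bar was gripped in that attitude, so I can keep this grip. I'll lift, turn and carry it over the joint, then check before lowering.

```bash
python3 -m jog '[{"translation":[0,0,-0.4],"twist":0,"claw":10},{"translation":[0,0,-0.5],"twist":-0.83,"claw":10},{"translation":[0,0,-0.5],"twist":-0.83,"claw":10},{"translation":[0,0,-0.5],"twist":-0.83,"claw":10},{"translation":[0,0,-0.5],"twist":-0.83,"claw":10},{"translation":[0.3,-0.84,0],"twist":0,"claw":10},{"translation":[0.3,-0.84,0],"twist":0,"claw":10},{"translation":[0.3,-0.84,0],"twist":0,"claw":10},{"translation":[0.3,-0.84,0],"twist":0,"claw":10},{"translation":[0.3,-0.84,0],"twist":0,"claw":10},{"translation":[0.3,-0.84,0],"twist":0,"claw":10},{"translation":[0.3,-0.84,0],"twist":0,"claw":10},{"translation":[0.3,-0.84,0],"twist":0,"claw":10},{"translation":[0,0,0],"twist":0,"claw":10},{"translation":[0,0,0],"twist":0,"claw":10},{"translation":[0,0,0],"twist":0,"claw":10}]' 40
python3 - <<'E'
from h import *
w=snap('wrist','w10.png');show(w);p,Rt,s=pose();print(Rt.round(4))
E
```

```text
clock: 15.27
tool_pos: [0.6027, 0.1753, 0.1224]
eef_rot: [1.0, -0.014, -0.011, -0.001]
contact_force: [-0.3, -1.2, -2.1]
opening: 0.22
tcp [0.603  0.1744 0.1225] head -1.65 open 0.225 F [ 0.3 -0.5 -1.1] t 15.3167
[[ 0.9993 -0.0288 -0.0222]
 [-0.0287 -0.9996  0.0029]
 [-0.0223 -0.0022 -0.9997]]
```

View pics/w10.png

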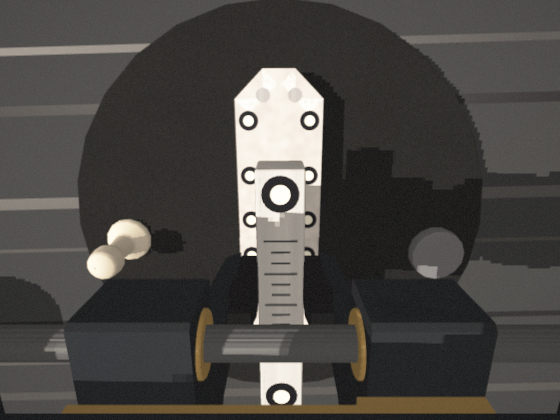

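The bar is held unchanged in the grip (dots at (280,195) and (281,397)), above the joined panels. I'll compute its centre relative to the joint.

```bash
python3 - <<'E'
from h import *
w=snap('wrist');show(w);p,Rt,s=pose()
g=cv2.cvtColor(w['img'],cv2.COLOR_RGB2GRAY)
def ring(c,r0):
    x,y=c; k=g[y-r0:y+r0+1,x-r0:x+r0+1]; m=(k<90).astype(np.uint8)
    n,l,st,ce=cv2.connectedComponentsWithStats(m); i=1+np.argmax(st[1:,4]); return (y-r0+st[i,1]+(st[i,3]-1)/2, x-r0+st[i,0]+(st[i,2]-1)/2, st[i])
a=ring((280,195),21); b=ring((281,394),17); print(a,b)
z=p[2]-.0132+.02
A=at(w,a[:2],z);B=at(w,b[:2],z);M=(A+B)/2
print('mid',M,'sep',np.linalg.norm(A-B),'head',np.degrees(np.arctan2(*(A-B)[1::-1])),'mid-tcp in tool',Rt.T@(M-p))
# expected front end
(l,_),(r_,_)=edges(w,range(178,220),z,280,60)
print('bar y at M: ',(np.polyval(l,M[0])+np.polyval(r_,M[0]))/2,np.polyval(l,M[0])-np.polyval(r_,M[0]),np.degrees(np.arctan([l[0],r_[0]])))
(l,_),(r_,_)=edges(w,range(105,160),.054,280,60)
print('fix mid at .593',(np.polyval(l,.593)+np.polyval(r_,.593))/2,np.degrees(np.arctan([l[0],r_[0]])))
E
```

```text
tcp [0.6032 0.1743 0.1226] head -1.68 open 0.222 F [-0.1  0.2 -1.7] t 15.3667
(np.float64(193.5), np.float64(280.0), array([  3,   2,  37,  36, 665], dtype=int32)) (np.float64(394.5), np.float64(281.0), array([  2,   7,  31,  22, 350], dtype=int32))
mid [0.59247931 0.17606427 0.12939655] sep 0.09966411615099098 head -1.4514612504067024 mid-tcp in tool [-0.01093967 -0.0014896  -0.00655854]
bar y at M:  0.1775079973740067 0.03217864368046433 [-1.61599285 -1.87991803]
fix mid at .593 0.17821837005358201 [-1.5191003  -1.27267893]
```

```bash
python3 -m jog '[{"translation":[0.04,-0.05,0.2],"twist":0,"claw":10},{"translation":[0,0,0.4],"twist":0,"claw":10},{"translation":[0,0,0.4],"twist":0,"claw":10},{"translation":[0,0,0.2],"twist":0,"claw":10},{"translation":[0,0,0.08],"twist":0,"claw":10},{"translation":[0,0,0],"twist":0,"claw":10},{"translation":[0,0,0],"twist":0,"claw":10},{"translation":[0,0,0],"twist":0,"claw":10}]'
cat > m.py <<'E'
from h import *
w=snap('wrist','w11.png');show(w);p,Rt,s=pose()
g=cv2.cvtColor(w['img'],cv2.COLOR_RGB2GRAY)
z=p[2]-.0132+.02
A=at(w,(193.5,280),z);B=at(w,(394.5,281),z);M=(A+B)/2
print('bar mid',M.round(4),'head',np.degrees(np.arctan2(*(A-B)[1::-1])))
for x in (.593,.62,.65): print(x,proj(w,(x,.178,.054)).round())
j=proj(w,(.593,.178,.054)); 
for rows in (range(85,140),range(60,110)):
  (l,a),(r_,b)=edges(w,rows,.054,int(proj(w,(.64,.178,.054))[1]),100)
  print('fix mid at .593 %.4f width %.4f'%((np.polyval(l,.593)+np.polyval(r_,.593))/2,np.polyval(l,.593)-np.polyval(r_,.593)),np.degrees(np.arctan([l[0],r_[0]])),a,b)
E
python3 m.py
```

```text
clock: 16.03
tool_pos: [0.6053, 0.1795, 0.0722]
eef_rot: [1.0, -0.013, -0.009, -0.003]
contact_force: [0.2, -0.1, -1.5]
opening: 0.218
tcp [0.6053 0.1795 0.0723] head -1.52 open 0.22 F [-0.1  0.4 -1.1] t 16.0833
bar mid [0.5949 0.1811 0.0791] head -1.329327383269612
0.593 [279. 287.]
0.62 [229. 286.]
0.65 [167. 284.]
fix mid at .593 0.1753 width 0.0836 [-11.40533342  13.30017054] 33 32
fix mid at .593 0.1635 width 0.1539 [-27.02689092  38.34510578] 12 20
```

View pics/w11.png

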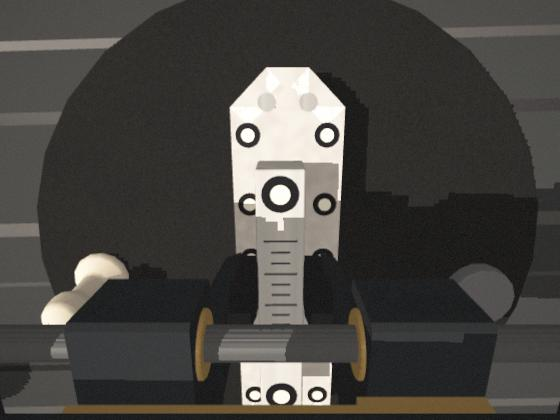

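I've used 12 pictures, so the rest is numeric. The bar is still about 7 px left of the fixed panel's midline (280 against 287 at row 155). I'll refit on rows below the cut corners.

```bash
sed -i 's/(range(85,140),range(60,110))/(range(114,156),range(110,150))/' m.py; python3 m.py
```

```text
tcp [0.6053 0.1796 0.0723] head -1.51 open 0.218 F [ 0.1  0.5 -0.6] t 16.1333
bar mid [0.5948 0.1811 0.0791] head -1.3244822682861905
0.593 [279. 287.]
0.62 [229. 286.]
0.65 [167. 284.]
fix mid at .593 0.1781 width 0.0501 [-1.39043111 -1.38640861] 33 38
fix mid at .593 0.1766 width 0.0490 [ 0.11460918 -0.64572101] 21 36
```

```bash
python3 -m jog '[{"translation":[-0.045,0.075,0.03],"twist":0,"claw":10},{"translation":[0,0,0],"twist":0,"claw":10},{"translation":[0,0,0],"twist":0,"claw":10},{"translation":[0,0,0],"twist":0,"claw":10},{"translation":[0,0,0],"twist":0,"claw":10}]'
python3 m.py
```

```text
clock: 16.55
tool_pos: [0.6028, 0.1766, 0.0703]
eef_rot: [1.0, -0.013, -0.01, -0.003]
contact_force: [-0.7, 1.0, -2.3]
opening: 0.218
tcp [0.6029 0.1766 0.0703] head -1.5 open 0.222 F [-0.2 -0.2 -1.7] t 16.6
bar mid [0.5923 0.1782 0.0771] head -1.310123475676863
0.593 [277. 281.]
0.62 [226. 280.]
0.65 [163. 278.]
fix mid at .593 0.1786 width 0.0501 [-1.70993272 -1.73282093] 34 36
fix mid at .593 0.1783 width 0.0515 [-2.01885067 -0.92197352] 32 34
```

```bash
python3 -m jog '[{"translation":[0.01,0,0.04],"twist":0,"claw":10},{"translation":[0,0,0.02],"twist":0,"claw":10},{"translation":[0,0,0.01],"twist":0,"claw":10},{"translation":[0,0,0.01],"twist":0,"claw":10},{"translation":[0,0,0],"twist":0,"claw":10},{"translation":[0,0,0],"twist":0,"claw":10}]'
python3 m.py
```

```text
clock: 17.1
tool_pos: [0.6031, 0.1766, 0.0673]
eef_rot: [1.0, -0.013, -0.01, -0.003]
contact_force: [-2.0, 0.8, 2.3]
opening: 0.216
tcp [0.6031 0.1766 0.0674] head -1.5 open 0.218 F [-1.2 -0.4  3.3] t 17.15
bar mid [0.5926 0.1781 0.0742] head -1.3135603700610878
0.593 [280. 281.]
0.62 [228. 279.]
0.65 [165. 278.]
fix mid at .593 0.1785 width 0.0504 [-1.84240603 -1.57859232] 35 36
fix mid at .593 0.1777 width 0.0507 [-1.34596021 -0.87219133] 33 34
```

Contact is light, about 4 N net. Releasing and lifting.

```bash
python3 -m jog '[{"translation":[0,0,0],"twist":0,"claw":25},{"translation":[0,0,0],"twist":0,"claw":30},{"translation":[0,0,0],"twist":0,"claw":36},{"translation":[0,0,0],"twist":0,"claw":42},{"translation":[0,0,0],"twist":0,"claw":42},{"translation":[0,0,-0.3],"twist":0,"claw":42},{"translation":[0,0,-0.6],"twist":0,"claw":42},{"translation":[0,0,-0.8],"twist":0,"claw":42},{"translation":[0,0,-0.8],"twist":0,"claw":42},{"translation":[0,0,-0.8],"twist":0,"claw":42},{"translation":[-0.6,0,-0.6],"twist":0,"claw":42},{"translation":[-0.6,0,0],"twist":0,"claw":42},{"translation":[0,0,0],"twist":0,"claw":42},{"translation":[0,0,0],"twist":0,"claw":42},{"translation":[0,0,0],"twist":0,"claw":42}]'
cat > f.py <<'E'
from h import *
w=snap('wrist','w12.png');show(w)
q=lambda x,z=.054:proj(w,(x,.178,z))
for n,x0,x1 in (('fix',.60,.66),('loose',.515,.585)):
    rows=range(int(q(x1)[0])+2,int(q(x0)[0])-2); (l,a),(r_,b)=edges(w,rows,.054,int(q(.593)[1]),60)
    print(n,rows,'mid@.593 %.4f width %.4f'%((np.polyval(l,.593)+np.polyval(r_,.593))/2,np.polyval(l,.593)-np.polyval(r_,.593)),np.degrees(np.arctan([l[0],r_[0]])),a,b)
g=cv2.cvtColor(w['img'],cv2.COLOR_RGB2GRAY)
C=[]
for x in (.643,.543):   # bar rings
    u=q(x,.074); y,x_=int(round(u[0])),int(round(u[1])); R0=14
    k=g[y-R0:y+R0+1,x_-R0:x_+R0+1]; m=(k<100).astype(np.uint8); n,l,st,ce=cv2.connectedComponentsWithStats(m)
    i=min(range(1,n),key=lambda i:np.hypot(st[i,0]+st[i,2]/2-R0,st[i,1]+st[i,3]/2-R0)+(100 if st[i,4]<20 else 0))
    C.append(at(w,(y-R0+st[i,1]+(st[i,3]-1)/2,x_-R0+st[i,0]+(st[i,2]-1)/2),.074)); print(st[i])
M=(C[0]+C[1])/2; print('bar mid',M.round(4),'sep',np.linalg.norm(C[0]-C[1]),'head',np.degrees(np.arctan2(*(C[0]-C[1])[1::-1])))
s=snap('scene','scene2.png');t=snap('top','top2.png')
for l in ('joint','panel_edge','panel_c','bar_c','spare_c','figure','cap'):
    for n in ('wrist','top','scene'):
        c={'wrist':w,'top':t,'scene':s}[n]; zz=.064 if l=='bar_c' else .03 if l in('figure','cap') else .012 if l=='spare_c' else .042
        print(l,n,[(round(x['confidence'],2),at(c,x['location'],zz).round(3).tolist()) for x in r.spot_point(l,n)][:2])
E
python3 f.py
```

```text
clock: 18.4
tool_pos: [0.5588, 0.1769, 0.2245]
eef_rot: [1.0, -0.013, -0.01, -0.003]
contact_force: [-0.0, 0.9, 1.0]
opening: 0.417
tcp [0.5591 0.1768 0.2241] head -1.53 open 0.42 F [-0.3  0.7 -0. ] t 18.45
fix range(63, 134) mid@.593 0.1785 width 0.0504 [-1.71800715 -1.82534936] 64 71
loose range(156, 227) mid@.593 0.1786 width 0.0505 [-1.18651201 -1.30258191] 62 71
[  6   6  18  19 157]
[  5   8  16  15 111]
bar mid [0.5923 0.1785 0.074 ] sep 0.10026358621921613 head -1.1205593357676116
joint wrist [(0.67, [0.593, 0.175, 0.042])]
joint top [(0.81, [0.59, 0.181, 0.042])]
joint scene []
panel_edge wrist [(0.82, [0.594, 0.179, 0.042])]
panel_edge top []
panel_edge scene [(0.69, [0.589, 0.185, 0.042])]
panel_c wrist [(0.94, [0.543, 0.18, 0.042])]
panel_c top []
panel_c scene [(0.92, [0.55, 0.178, 0.042])]
bar_c wrist [(0.9, [0.593, 0.179, 0.064]), (0.73, [0.369, 0.245, 0.064])]
bar_c top [(0.71, [0.464, -0.218, 0.064]), (0.29, [0.679, -0.381, 0.064])]
bar_c scene [(0.93, [0.593, 0.178, 0.064]), (0.68, [0.379, 0.264, 0.064])]
spare_c wrist []
spare_c top [(0.71, [0.549, -0.291, 0.012]), (0.44, [0.586, 0.175, 0.012])]
spare_c scene [(0.79, [0.556, -0.302, 0.012])]
figure wrist [(0.95, [0.586, 0.285, 0.03]), (0.65, [0.541, 0.178, 0.03])]
figure top []
figure scene [(0.69, [0.581, 0.172, 0.03]), (0.5, [0.589, 0.288, 0.03])]
cap wrist [(0.58, [0.566, 0.067, 0.03])]
cap top [(0.63, [0.394, -0.303, 0.03])]
cap scene [(0.72, [0.568, 0.052, 0.03]), (0.32, [0.766, -0.178, 0.03])]
```

The bar is centred within 1 mm. One last numeric check: look for a dark seam at the joint, either side of the bar.

```bash
python3 - <<'E'
from h import *
w=snap('wrist'); g=cv2.cvtColor(w['img'],cv2.COLOR_RGB2GRAY)
for dy in (.021,.015,-.015,-.021):
    print(dy,[int(g[tuple(np.round(proj(w,(x,.1784+dy-(x-.593)*.025,.054))).astype(int))]) for x in np.arange(.583,.6035,.0015)])
E
```

```text
0.021 [53, 75, 242, 245, 246, 246, 247, 245, 245, 244, 241, 242, 117, 51]
0.015 [133, 70, 199, 244, 245, 245, 245, 247, 248, 249, 249, 235, 59, 171]
-0.015 [50, 28, 134, 156, 157, 156, 156, 158, 158, 162, 165, 91, 44, 145]
-0.021 [30, 126, 160, 157, 156, 155, 152, 155, 159, 160, 162, 136, 37, 49]
```

```bash
python3 -c "
from plant import r
print(r.finish_job(), r.get_state()['clock'])"
```

```text
the job is handed in; nothing more can be done
the job is handed in; nothing more can be done
```

The calibration target is assembled and handed in at about 19 s of the 61 s allowed. The 100 mm loose panel is butted against the fixed one, and the middle-sized scale bar lies along the two panels over the joint.

**Last checks, from the wrist camera:**
- **Joint:** no dark seam shows on either side of the bar. The two panels' midlines agree to about 0.1 mm.
- **Bar:** its centre is at (0.592, 0.1785), against the joint at about (0.593, 0.178), so it is within 1 mm. Its heading is about -1.1°, against about -1.5° for the panels.
- **Spare, figure and cap:** the networks still place them where they were, to within their error. I did not recheck the other items separately.

**What disagreed or went wrong:**
- **Bar grasp:** the first grasp stopped about 10 mm high and 1° tilted, because joint 6 hit its range limit near the base. The bar was flat and firmly held that way, so I placed it with that grip.
- **Panel angles:** after the bar was laid, the edge fits put the two panels about 0.5° apart, against under 0.1° before. I took this as fitting noise, since no seam shows.
- **Network reports:** a few were off by several millimetres or missing, such as the joint and `panel_edge` in the top and scene views. I went by the wrist-camera fits instead.
- **Picture limit:** I had used all 12 pictures before the final placing, so the last checks are numeric only.

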